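# Pack the light-wood weaving moulds into the divided tub

### The arm

A 6-joint arm with a two-finger parallel gripper is mounted at the origin on the work surface. World frame = base frame: x ahead of the robot, y to its left, z up, the work surface at z = 0. Lengths are in mm, angles in degrees, forces in N, time in s.
With the tool pointing down it reaches from about 325 to 925 mm from the base axis. Payload 3.1 kg.
Tool frame: the origin (TCP) lies at the very end of the fingers, on their centre line; the grasp point (between the pads) lies grasp_offset behind it (grasp_offset is the distance from the TCP to the grasp point, in mm); z points along the fingers, x is the direction in which the jaws open and shut, and the axes are right-handed (so a half turn about z gives the same grasp; the last joint's range is limited). The gripper opens to 85 mm and grips with 20 to 120 N. Pads are 22 mm wide; open, the fingers measure 114 mm over their backs; the gripper's body (76 mm by 85 mm) begins 54 mm behind the grasp point. The pads swing forward as they close: fully open they stand 13 mm farther back than shut.
Start: joints at [59.977, 12.427, 92.441, -0, 75.132, -6.429], TCP at [250.145, 572.771, 205.6] pointing down, gripper open.
Joint ranges: [-157.48, 157.48], [-44.54, 120.13], [17.64, 146.25], [-64.5, 244.5], [7.68, 150.69], [-147.95, 147.95]. Speed limits (degrees/s): [159.86, 159.86, 180, 180, 180, 180].

### API

Orientations are given as [roll, pitch, yaw] about the fixed x, y, z axes, in that order (R = Rz(yaw) Ry(pitch) Rx(roll)).
In Python, from station import * gives the robot as it stands. Calls block until the motion is done:
- goto(position, orientation): joint-space move of the TCP to a pose.
- move_l(position, attitude=None, speed=150): straight line of the TCP; attitude=None keeps the orientation; speed is the mean speed in mm/s.
- move_j(angles): joint-space move.
- grip(opening, squeeze=None): finger opening in mm; squeeze is the grip in N (None keeps the last); returns when the fingers have stopped.
- wait(seconds).
- solve_ik(position, orientation): joint angles nearest the present ones, or None.
- get_obs(): the state.
- get_image(name): name is "scene" or "top" or "wrist"; returns the picture (420x560x3 uint8, red, green, blue); there is no depth.
- get_calibration(name): a dict with "fx", "fy", "cx", "cy" (pixels), "R" (3x3) and "t" (3): a world point X has camera coordinates R X + t; the wrist camera has in their place "mount" (4x4, takes a point from camera to tool coordinates, whose origin is the TCP and whose axes are the tool frame's). Camera axes: x right, y down, z forward; pixel columns grow to the right and rows downward; lengths in mm; the calibration is good to about 2 mm. A picture is of the moment at which its call begins: read the wrist's pose just before it. get_calibration takes no time and is no camera call.
A pose or a line that the arm cannot do raises Unreachable and nothing moves.
- sign_off(): hands the job in, once; it reports no verdict.
Trained networks look in the newest picture that a camera, given by its name, has taken for a name from the list of things; names that differ only in an ending like _2 or _b are one class to them, and where a whole thing is asked for, a point or a joint stands for the part that bears it (a point fixed in the world has none). Each returns a list of dicts, best first, with "score" (0 to 1); they miss things now and then, are a little off and sometimes report something else, mostly with a low value. They report only what shows in the picture. A call takes as long as a camera call. They do not tell look-alikes from the thing itself.
- spot_in(name, camera): "extent" ([centre column, centre row, width, height] in pixels, round what is visible of it).
- regions_of(name, camera): "region" (420x560 bool, what is visible of it) and "extent" ([centre column, centre row, width, height] in pixels, round what is visible of it).
The state is a dict: "t": time; "joint_pos": joint angles; "qvel": joint speeds; "effort": joint torques, N m; "tcp_pos": TCP position; "ee_rot": TCP orientation; "wrist_force": force on the tool from outside, world axes, zero at the start; "moment": the same for the moment, N m; "grip_width": finger opening in mm.
Only numpy, scipy, OpenCV 4.12 (cv2) and the standard library are available. Lean on these libraries where they do the work, as an engineer would, in place of code of your own. Each camera call takes 0.05 s, during which the arm holds its last target.

### The job

Pack the four light-wood weaving moulds into the small white divided tub, each standing upright on the pad that has the same colour as its knob. Leave the two dark-wood look-alikes standing where they are, and knock no mould over.

Things in the scene. Friction and masses are not known exactly. Their poses are not given: they have to be found in the camera images.
- red_mould_mid (a point): Weaving mould of LIGHT wood with a RED knob and a cone-shaped body (52 mm at the foot, 38 mm at the shoulder); round, stands upright: body of 52 mm diameter, 52 mm tall, with an upright cylindrical grip knob, 28 mm in diameter and 40 mm tall, on top (92 mm tall in all, about 100 g). The point is on its axis half-way up, 46 mm above its underside; the knob runs from 6 to 46 mm above the point; z is up along the axis. To be packed.
- yellow_mould_mid (a point): Weaving mould of LIGHT wood with a YELLOW knob and a domed body; round, stands upright: body of 52 mm diameter, 52 mm tall, with an upright cylindrical grip knob, 28 mm in diameter and 40 mm tall, on top (92 mm tall in all, about 100 g). The point is on its axis half-way up, 46 mm above its underside; the knob runs from 6 to 46 mm above the point; z is up along the axis. To be packed.
- green_mould_mid (a point): Weaving mould of LIGHT wood with a GREEN knob and a straight drum-shaped body; round, stands upright: body of 52 mm diameter, 52 mm tall, with an upright cylindrical grip knob, 28 mm in diameter and 40 mm tall, on top (92 mm tall in all, about 100 g). The point is on its axis half-way up, 46 mm above its underside; the knob runs from 6 to 46 mm above the point; z is up along the axis. To be packed.
- blue_mould_mid (a point): Weaving mould of LIGHT wood with a BLUE knob and a waisted body (40 mm at the waist); round, stands upright: body of 52 mm diameter, 52 mm tall, with an upright cylindrical grip knob, 28 mm in diameter and 40 mm tall, on top (92 mm tall in all, about 100 g). The point is on its axis half-way up, 46 mm above its underside; the knob runs from 6 to 46 mm above the point; z is up along the axis. To be packed.
- dark_red_mould_mid (a point): Look-alike weaving mould of DARK wood with a red knob and a cone-shaped body (52 mm at the foot, 38 mm at the shoulder); round, stands upright: body of 52 mm diameter, 52 mm tall, with an upright cylindrical grip knob, 28 mm in diameter and 40 mm tall, on top (92 mm tall in all, about 100 g). The point is on its axis half-way up, 46 mm above its underside; the knob runs from 6 to 46 mm above the point; z is up along the axis. Not to be packed.
- dark_blue_mould_mid (a point): Look-alike weaving mould of DARK wood with a blue knob and a waisted body (40 mm at the waist); round, stands upright: body of 52 mm diameter, 52 mm tall, with an upright cylindrical grip knob, 28 mm in diameter and 40 mm tall, on top (92 mm tall in all, about 100 g). The point is on its axis half-way up, 46 mm above its underside; the knob runs from 6 to 46 mm above the point; z is up along the axis. Not to be packed.
- red_pad: Square red pad, 70 x 70 x 3 mm, fixed in one of the four cells of the small white divided tub on the table. Its origin is the centre of its underside, 5 mm above the table; its x and y run along the tub's walls. The tub is fixed, 167 x 167 mm and 45 mm tall, two by two cells; each cell is 76 x 76 mm inside with its pad in the middle, the walls are 5 mm thick and their top is 40 mm above the pad's origin; neighbouring pads are 81 mm apart.
- yellow_pad: Square yellow pad, 70 x 70 x 3 mm, fixed in one of the four cells of the small white divided tub on the table. Its origin is the centre of its underside, 5 mm above the table; its x and y run along the tub's walls. The tub is fixed, 167 x 167 mm and 45 mm tall, two by two cells; each cell is 76 x 76 mm inside with its pad in the middle, the walls are 5 mm thick and their top is 40 mm above the pad's origin; neighbouring pads are 81 mm apart.
- green_pad: Square green pad, 70 x 70 x 3 mm, fixed in one of the four cells of the small white divided tub on the table. Its origin is the centre of its underside, 5 mm above the table; its x and y run along the tub's walls. The tub is fixed, 167 x 167 mm and 45 mm tall, two by two cells; each cell is 76 x 76 mm inside with its pad in the middle, the walls are 5 mm thick and their top is 40 mm above the pad's origin; neighbouring pads are 81 mm apart.
- blue_pad: Square blue pad, 70 x 70 x 3 mm, fixed in one of the four cells of the small white divided tub on the table. Its origin is the centre of its underside, 5 mm above the table; its x and y run along the tub's walls. The tub is fixed, 167 x 167 mm and 45 mm tall, two by two cells; each cell is 76 x 76 mm inside with its pad in the middle, the walls are 5 mm thick and their top is 40 mm above the pad's origin; neighbouring pads are 81 mm apart.
Not all that is in view belongs to the job. Leave any pink or turquoise look-alike of the part that bears yellow_mould_mid alone.

How it is judged:
By the outcome, as a careful person would: the job done as asked, in the order asked, and still so for the second after the job is handed in, with the robot touching nothing.
It also fails if it takes over 99 s, if anything falls off the work surface, if the arm or the gripper's body presses on something with over 40 N, if the wrist force passes 120 N, or if a joint passes its speed limit or range.

## Working session

There is one attempt and no reset: what is moved stays moved. The work goes in short steps, each a Python script; the robot and the scene stay as the last script left them, time stands still between calls to the robot, and variables do not carry over. Pictures are saved under pics/ and viewed, and the job is handed in when it is done.

```bash
ls; mkdir -p pics; python3 - <<'E'
from station import *
import cv2
for n in ("scene","top","wrist"):
    im=get_image(n); cv2.imwrite(f"pics/{n}0.png",cv2.cvtColor(im,cv2.COLOR_RGB2BGR))
    c=get_calibration(n); print(n,{k:(v if not hasattr(v,'shape') else v.round(3).tolist()) for k,v in c.items()})
o=get_obs(); print(o)
E
```

```text
pics
scene {'fx': 471.5901153860553, 'fy': 471.5901153860553, 'cx': 281.37296953893866, 'cy': 211.64886312486377, 'R': [[0.468, 0.884, -0.004], [0.719, -0.384, -0.58], [-0.514, 0.268, -0.815]], 't': [-233.79, -298.724, 1378.217]}
top {'fx': 464.3407104857027, 'fy': 464.3407104857027, 'cx': 284.56477745458795, 'cy': 215.5176818098373, 'R': [[-0.002, -1.0, 0.02], [-0.998, 0.001, -0.055], [0.055, -0.02, -0.998]], 't': [6.474, 471.244, 1228.116]}
wrist {'fx': 330.53497413701956, 'fy': 330.53497413701956, 'cx': 279.1130577866486, 'cy': 212.00074552566198, 'mount': [[1.0, -0.001, 0.001, -0.095], [0.0, 0.946, 0.325, -83.112], [-0.001, -0.325, 0.946, -168.433], [0.0, 0.0, 0.0, 1.0]]}
{'t': 0.15, 'joint_pos': array([ 5.99764506e+01,  1.24679574e+01,  9.25106581e+01, -1.43175806e-03,
        7.51320695e+01, -6.42986489e+00]), 'qvel': array([-0.00116609, -0.1071601 , -0.29586141, -0.01511255, -0.05075498,
       -0.10934524]), 'effort': array([ 1.02034480e-04, -3.97451985e+01, -3.04416025e+01, -2.51223128e-04,
        5.85101589e-03,  4.64372954e-05]), 'tcp_pos': array([249.80384305, 572.14702619, 204.52600958]), 'ee_rot': array([-1.79988979e+02,  1.10143725e-01,  6.64066948e+01]), 'wrist_force': array([-0.51870707, -0.49933404,  0.09160799]), 'moment': array([ 0.00523212, -0.02739321, -0.07871667]), 'grip_width': 85.76652526499522}
```

View pics/scene0.png

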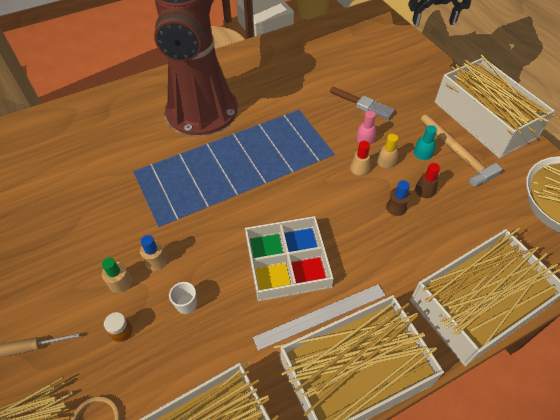

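View pics/top0.png

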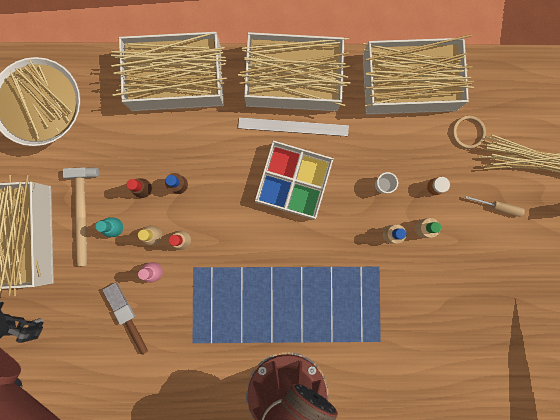

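View pics/wrist0.png

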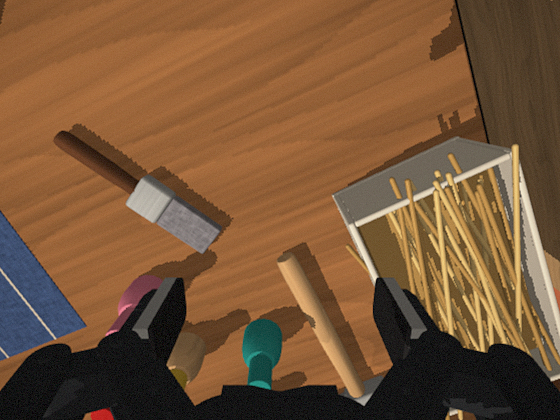

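The scene view shows the light moulds: red (362,158), yellow (389,150), green (112,272) and blue (150,250). The dark ones are blue (400,195) and red (430,178). The pink (367,127) and teal (426,142) decoys are next to them, and the tub is at (288,257). Next I'll get the networks' regions and triangulate the knobs.

```bash
cat > h.py <<'E'
from station import *
import numpy as np, cv2
def proj(c,X):
    x=np.asarray(c["R"])@np.asarray(X,float)+np.asarray(c["t"]); return np.array([c["fx"]*x[0]/x[2]+c["cx"],c["fy"]*x[1]/x[2]+c["cy"]])
def ray(c,p):
    d=np.array([(p[0]-c["cx"])/c["fx"],(p[1]-c["cy"])/c["fy"],1.]); R=np.asarray(c["R"]); o=-R.T@np.asarray(c["t"]); d=R.T@d; return o,d/np.linalg.norm(d)
def tri(rs):
    A=np.zeros((3,3));b=np.zeros(3)
    for o,d in rs:
        M=np.eye(3)-np.outer(d,d);A+=M;b+=M@o
    X=np.linalg.solve(A,b); return X,[np.linalg.norm((np.eye(3)-np.outer(d,d))@(X-o)) for o,d in rs]
def atz(c,p,z):
    o,d=ray(c,p); return o+d*(z-o[2])/d[2]
def wristcal(obs=None):
    from scipy.spatial.transform import Rotation as Ro
    obs=obs or get_obs(); c=dict(get_calibration("wrist"))
    T=np.eye(4);T[:3,:3]=Ro.from_euler("xyz",obs["ee_rot"],degrees=True).as_matrix();T[:3,3]=obs["tcp_pos"]
    W=np.linalg.inv(T@np.asarray(c["mount"])); c["R"]=W[:3,:3];c["t"]=W[:3,3]; return c
HUE={"red":[(0,8),(172,180)],"yellow":[(22,34)],"green":[(50,80)],"blue":[(105,125)]}
def colmask(im,col,smin=140,vmin=50):
    h=cv2.cvtColor(im,cv2.COLOR_RGB2HSV); m=np.zeros(h.shape[:2],bool)
    for a,b in HUE[col]: m|=(h[...,0]>=a)&(h[...,0]<=b)
    return m&(h[...,1]>=smin)&(h[...,2]>=vmin)
def blobs(m,amin=25):
    n,l,s,c=cv2.connectedComponentsWithStats(m.astype(np.uint8)); return [(c[i].round(2),s[i].tolist()) for i in range(1,n) if s[i][4]>=amin]
def save(im,n): cv2.imwrite(f"pics/{n}.png",cv2.cvtColor(im,cv2.COLOR_RGB2BGR))
E
python3 - <<'E'
from h import *
C={n:get_calibration(n) for n in("scene","top")}
I={n:get_image(n) for n in C}
for n in C: np.save(n+".npy",I[n])
for n in C:
  for col in HUE:
    r=[(np.round(x["extent"],0).tolist(),round(x["score"],2)) for x in spot_in(col+"_mould_mid",n)]
    p=[(np.round(x["extent"],0).tolist(),round(x["score"],2)) for x in spot_in(col+"_pad",n)]
    print(n,col,"mould",r,"pad",p)
    print("   ",[(b[0].tolist(),b[1]) for b in blobs(colmask(I[n],col))][:12])
E
```

```text
scene red mould [] pad [([311.0, 269.0, 34.0, 28.0], 0.72)]
    [([173.62, 6.14], [155, 0, 43, 16, 351]), ([174.45, 14.12], [158, 12, 35, 9, 49]), ([188.05, 93.98], [154, 20, 79, 115, 2649]), ([363.03, 148.9], [357, 140, 13, 19, 187]), ([431.87, 171.83], [424, 163, 16, 19, 213]), ([308.13, 269.6], [291, 257, 35, 26, 651])]
scene yellow mould [([368.0, 128.0, 21.0, 29.0], 0.91), ([389.0, 152.0, 22.0, 34.0], 0.69), ([427.0, 143.0, 19.0, 32.0], 0.64)] pad [([276.0, 277.0, 32.0, 26.0], 0.64)]
    [([391.04, 142.16], [385, 134, 13, 18, 182]), ([272.4, 275.97], [256, 263, 34, 27, 688])]
scene green mould [([117.0, 273.0, 30.0, 36.0], 0.84)] pad [([268.0, 244.0, 34.0, 24.0], 0.76)]
    [([265.91, 245.59], [250, 234, 33, 24, 550]), ([110.17, 266.64], [102, 258, 17, 19, 224])]
scene blue mould [([153.0, 252.0, 25.0, 35.0], 0.96)] pad [([298.0, 240.0, 28.0, 23.0], 0.76)]
    [([401.86, 189.4], [395, 181, 15, 18, 188]), ([300.19, 239.66], [285, 229, 32, 23, 532]), ([148.2, 244.22], [141, 235, 15, 19, 207])]
top red mould [([180.0, 238.0, 18.0, 23.0], 0.66)] pad [([282.0, 162.0, 32.0, 34.0], 0.6
[... 272 characters left out ...]
.0], 0.86), ([148.0, 270.0, 21.0, 21.0], 0.64), ([151.0, 237.0, 29.0, 18.0], 0.63)] pad [([313.0, 172.0, 29.0, 31.0], 0.91), ([283.0, 162.0, 29.0, 33.0], 0.22)]
    [([312.18, 170.53], [297, 156, 31, 30, 611]), ([144.68, 234.67], [138, 230, 15, 11, 129])]
top green mould [([428.0, 227.0, 21.0, 23.0], 0.83)] pad [([302.0, 200.0, 31.0, 32.0], 0.93)]
    [([429.7, 227.89], [427, 223, 9, 10, 37])]
top blue mould [([394.0, 233.0, 23.0, 21.0], 0.83), ([141.0, 187.0, 25.0, 20.0], 0.15)] pad [([177.0, 185.0, 23.0, 18.0], 0.71), ([428.0, 227.0, 21.0, 21.0], 0.48)]
    [([172.05, 180.66], [166, 175, 13, 12, 121]), ([274.66, 190.93], [260, 176, 31, 31, 635]), ([398.81, 233.4], [392, 229, 14, 10, 116])]
```

```bash
python3 - <<'E'
from h import *
C={n:get_calibration(n) for n in("scene","top")}
I={n:np.load(n+".npy") for n in C}
HUE["green"]=[(40,88)]
m=colmask(I["top"],"green",90,40); print([(b[0].tolist(),b[1]) for b in blobs(m)])
g=[b[0] for b in blobs(m) if abs(b[0][0]-431)<12 and abs(b[0][1]-228)<10]
P={"red":([363.03,148.9],[175.14,239.88]),"yellow":([391.04,142.16],[144.68,234.67]),"green":([110.17,266.64],g[0]),"blue":([148.2,244.22],[398.81,233.4]),"dred":([431.87,171.83],[133.77,184.78]),"dblue":([401.86,189.4],[172.05,180.66])}
for k,(s,t) in P.items():
    X,e=tri([ray(C["scene"],s),ray(C["top"],t)]); print(k,X.round(1),np.round(e,1),"top@72",atz(C["top"],t,72).round(1)[:2],"scene@72",atz(C["scene"],s,72).round(1)[:2])
# tub rim white
for n,(cx,cy,r) in {"top":(294,181,50),"scene":(288,257,52)}.items():
    h=cv2.cvtColor(I[n],cv2.COLOR_RGB2HSV); w=(h[...,1]<60)&(h[...,2]>140)
    mm=np.zeros_like(w); mm[cy-r:cy+r,cx-r:cx+r]=w[cy-r:cy+r,cx-r:cx+r]
    save(cv2.resize(I[n][cy-r:cy+r,cx-r:cx+r],None,fx=5,fy=5,interpolation=cv2.INTER_CUBIC),n+"_tub")
E
```

```text
[([303.51, 199.54], [288, 184, 32, 32, 645]), ([109.65, 226.65], [96, 218, 27, 19, 394]), ([433.12, 227.1], [426, 222, 15, 11, 136])]
red [406.5 282.4  73.9] [0.6 0.6] top@72 [406.8 283.3] scene@72 [404.9 283.1]
yellow [419.7 359.2  72.6] [0.7 0.7] top@72 [420.1 360. ] scene@72 [419.  358.9]
green [ 437.5 -373.3   74.7] [1. 1.] top@72 [ 437.8 -373.2] scene@72 [ 435.1 -374.6]
blue [ 421.6 -285.    74.1] [0.8 0.8] top@72 [ 421.9 -284.7] scene@72 [ 419.8 -285.7]
dred [546.4 389.   71.6] [0.5 0.5] top@72 [546.7 389.3] scene@72 [546.5 388.2]
dblue [556.8 292.1  72.5] [0.6 0.6] top@72 [557.2 292.7] scene@72 [556.3 291.8]
```

View pics/top_tub.png

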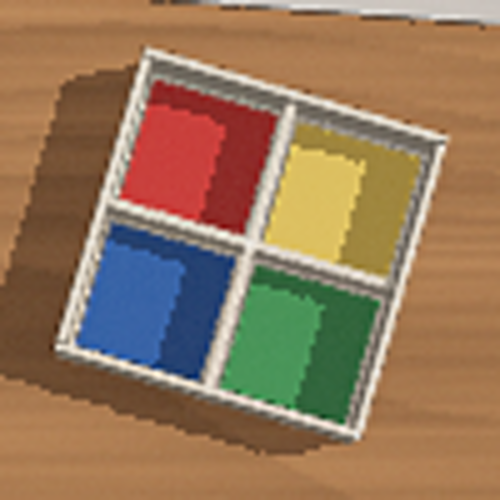

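View pics/scene_tub.png

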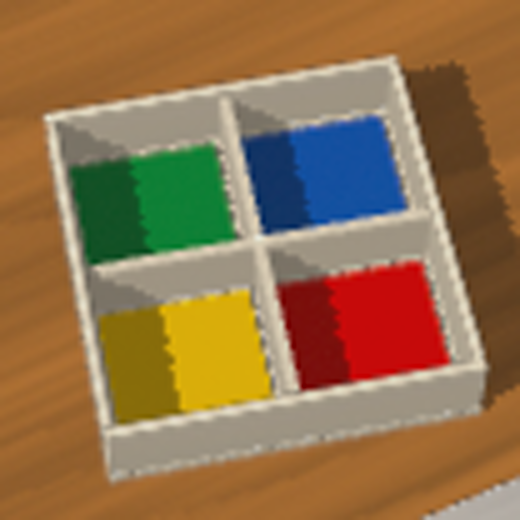

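The crops give four rim corners in each view. Top crop: red (147,50), yellow (445,138), green (360,437), blue (60,347). Scene crop: the same corners at (485,367), (108,432), (47,118), (397,60). I'll triangulate them and fit the square.

```bash
python3 - <<'E'
from h import *
from scipy.optimize import least_squares
C={n:get_calibration(n) for n in("scene","top")}
T=dict(red=(147,50),yellow=(445,138),green=(360,437),blue=(60,347))
S=dict(red=(485,367),yellow=(108,432),green=(47,118),blue=(397,60))
f=lambda p,o:(np.array(p)+.5)/5-.5+np.array(o)
T={k:f(v,(244,131)) for k,v in T.items()};S={k:f(v,(236,205)) for k,v in S.items()}
ks=["red","yellow","green","blue"]
X={k:tri([ray(C["top"],T[k]),ray(C["scene"],S[k])]) for k in ks}
for k in ks: print(k,X[k][0].round(1),np.round(X[k][1],1))
for i in range(4): print(np.linalg.norm(X[ks[i]][0]-X[ks[(i+1)%4]][0]).round(1))
sg={"red":(1,1),"yellow":(1,-1),"green":(-1,-1),"blue":(-1,1)}
def corners(p,h=83.5):
    c,s=np.cos(p[3]),np.sin(p[3]);return {k:np.array([p[0]+c*a*h-s*b*h,p[1]+s*a*h+c*b*h,p[2]]) for k,(a,b) in sg.items()}
def res(p):
    q=corners(p); return np.concatenate([np.r_[proj(C["top"],q[k])-T[k],proj(C["scene"],q[k])-S[k]] for k in ks])
m=np.mean([X[k][0] for k in ks],0)
r=least_squares(res,[*m,-.25]); p=r.x; print(p.round(2),np.degrees(p[3]),"rms",np.sqrt(np.mean(r.fun**2)))
for k,v in corners(p,40.5).items(): print(k,"pad",v[:2].round(1))
# pad heights check: red pad tri from red/blue pad masks' visible overlap is skipped
E
```

```text
red [666.9  35.9  42.8] [0.2 0.2]
yellow [ 619.8 -120.6   45.8] [0.3 0.3]
green [462.9 -75.   42.8] [0.2 0.2]
blue [510.6  82.3  43.4] [0.8 0.8]
163.5
163.4
164.4
163.0
[ 5.6456e+02 -1.9060e+01  4.2110e+01 -2.9000e-01] -16.635125815981784 rms 0.7466637663219143
red pad [615.    8.1]
yellow pad [591.8 -69.5]
green pad [514.2 -46.3]
blue pad [537.3  31.3]
```

```bash
cat >> h.py <<'E'
PICK={"red":(406.5,282.8),"yellow":(419.8,359.4),"green":(437.3,-373.4),"blue":(421.5,-285.0)}
PAD={"red":(615,8.1),"yellow":(591.8,-69.5),"green":(514.2,-46.3),"blue":(537.3,31.3)}
PY={"red":10,"yellow":15,"green":-15,"blue":-15}; TY=28.4
UP=210
def down(yaw): return [180,0,yaw]
def st(tag):
    o=get_obs(); print(tag,"t %.1f"%o["t"],o["tcp_pos"].round(1),"grip %.1f"%o["grip_width"],"F",o["wrist_force"].round(1)); return o
E
python3 - <<'E'
from h import *
import station
print([n for n in dir(station) if not n.startswith('_')]); print("off",getattr(station,"grasp_offset",None))
for k in PICK:
    for p,y in((PICK[k],PY[k]),(PAD[k],TY)):
        print(k,[None if (q:=solve_ik([*p,z],down(y))) is None else np.round(q,0).tolist() for z in (UP,60)])
E
```

```text
['Unreachable', 'get_calibration', 'get_image', 'get_obs', 'goto', 'grasp_offset', 'grip', 'move_j', 'move_l', 'regions_of', 'sign_off', 'solve_ik', 'spot_in', 'wait']
off 18.700000000000003
red [[27.0, -4.0, 109.0, -0.0, 75.0, 17.0], [27.0, 7.0, 116.0, -0.0, 57.0, 17.0]]
red [[-6.0, 11.0, 94.0, -0.0, 75.0, -34.0], [-6.0, 20.0, 100.0, -0.0, 60.0, -34.0]]
yellow [[33.0, 3.0, 102.0, -0.0, 75.0, 18.0], [33.0, 14.0, 108.0, -0.0, 58.0, 18.0]]
yellow [[-13.0, 9.0, 96.0, -0.0, 75.0, -42.0], [-13.0, 18.0, 102.0, -0.0, 60.0, -42.0]]
green [[-47.0, 6.0, 99.0, -0.0, 75.0, -32.0], [-47.0, 16.0, 105.0, -0.0, 59.0, -32.0]]
green [[-13.0, -1.0, 107.0, -0.0, 74.0, -41.0], [-13.0, 9.0, 113.0, -0.0, 57.0, -41.0]]
blue [[-42.0, -2.0, 108.0, -0.0, 74.0, -27.0], [-42.0, 9.0, 114.0, -0.0, 57.0, -27.0]]
blue [[-4.0, 2.0, 104.0, -0.0, 74.0, -33.0], [-4.0, 12.0, 110.0, -0.0, 58.0, -33.0]]
```

```bash
python3 - <<'E'
from h import *
k="yellow"; p=PICK[k]
grip(60,30)
goto([*p,UP],down(PY[k])); st("above")
move_l([*p,58],speed=150); st("down")
im=get_image("wrist"); save(im,"w_y1")
im=get_image("scene"); save(im[90:240,300:500].repeat(3,0).repeat(3,1),"s_y1")
E
```

```text
above t 2.5 [419.5 360.2 210.1] grip 60.0 F [-0.8  0.7  0. ]
down t 3.6 [420.6 360.2  59.1] grip 60.2 F [-0.1  0.9 -0.2]
```

View pics/w_y1.png

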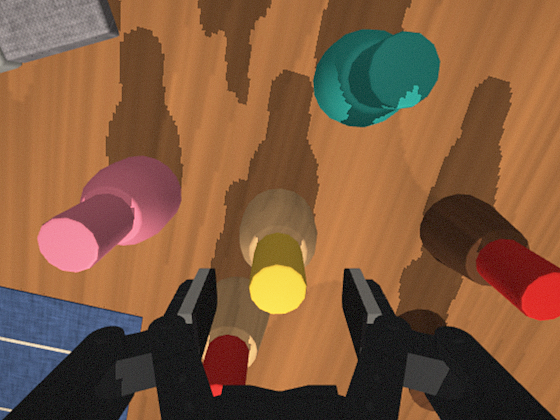

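View pics/s_y1.png

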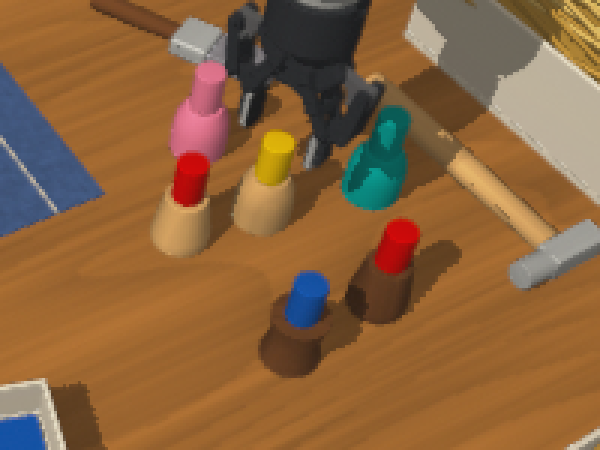

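```bash
python3 - <<'E'
from h import *
c=get_calibration("scene"); o=get_obs(); print(o["tcp_pos"])
a=np.radians(15); u=np.array([np.cos(a),np.sin(a),0])
for z in (59,68,76,90):
    P=np.array([*o["tcp_pos"][:2],z])
    print(z,[((proj(c,P+s*32*u)-[300,90])*3).round(0) for s in(-1,0,1)])
w=wristcal()
for z in (59,68,92): print(z, [proj(w,np.array([*o["tcp_pos"][:2],z])+s*32*u).round(0) for s in (-1,0,1)])
im=get_image("scene"); save(im[90:240,300:500].repeat(3,0).repeat(3,1),"s_y2")
E
```

```text
[420.87620958 360.14240465  59.42275201]
59 [array([244., 148.]), array([273., 168.]), array([302., 188.])]
68 [array([246., 141.]), array([275., 161.]), array([304., 181.])]
76 [array([247., 134.]), array([277., 154.]), array([306., 174.])]
90 [array([250., 122.]), array([280., 142.]), array([310., 163.])]
59 [array([221., 255.]), array([278., 254.]), array([335., 254.])]
68 [array([219., 262.]), array([278., 262.]), array([337., 262.])]
92 [array([210., 286.]), array([278., 286.]), array([346., 286.])]
```

View pics/s_y2.png

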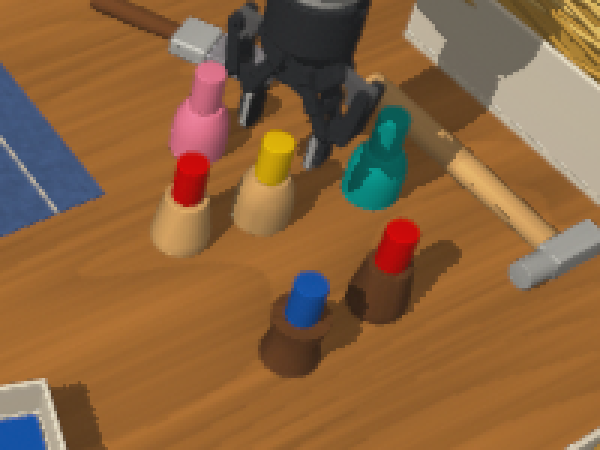

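The fingertips project about 25–30 mm above where the reported TCP puts them, and both cameras agree. I'll raise the arm and close to knob width to see where the tips really are before gripping.

```bash
python3 - <<'E'
from h import *
o=get_obs(); p=o["tcp_pos"]
move_l([*PICK["yellow"],150],speed=200)
st("up"); c=get_calibration("scene"); o=get_obs()
save(get_image("wrist"),"w60")
grip(28); o=st("28"); w=wristcal(o)
save(get_image("wrist"),"w28"); im=get_image("scene"); save(im[20:170,320:520].repeat(3,0).repeat(3,1),"s28")
for dz in(0,10,20,30): 
    P=o["tcp_pos"]+[0,0,dz]; print(dz,((proj(c,P)-[320,20])*3).round(0))
grip(60)
E
```

```text
up t 4.4 [419.5 359.2 149.7] grip 60.1 F [-1.  -0.1  0.1]
28 t 4.9 [419.5 359.2 149.3] grip 28.0 F [ 0.6  0.7 -0.1]
0 [232. 299.]
10 [234. 290.]
20 [237. 281.]
30 [239. 271.]
```

View pics/w28.png

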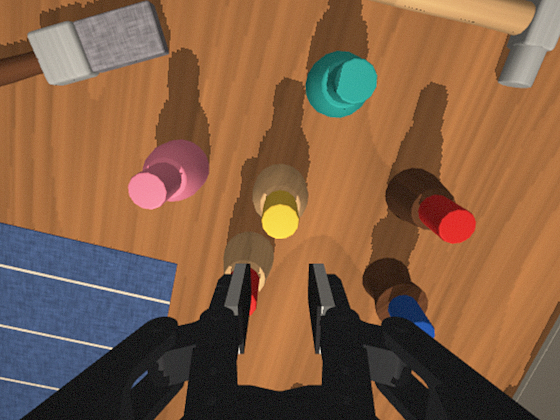

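View pics/s28.png

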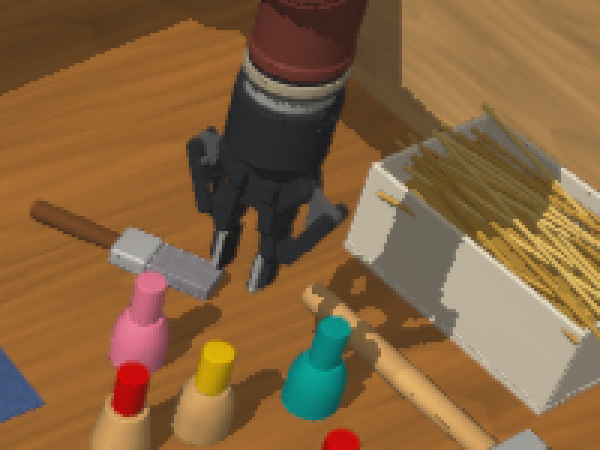

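Both views put the tips about 27 mm behind the reported TCP at a 28 mm opening. I'll descend further with the jaws at 66 mm, which is wider than the body and so safe either way, and check again.

```bash
python3 - <<'E'
from h import *
grip(66)
move_l([*PICK["yellow"],58],speed=200); st("58")
move_l([*PICK["yellow"],36],speed=60); o=st("36")
im=get_image("scene"); save(im[90:240,300:500].repeat(3,0).repeat(3,1),"s_y3"); save(get_image("wrist"),"w_y3")
E
```

```text
58 t 6.2 [420.2 359.7  58.4] grip 65.7 F [ 0.5 -0.3  0.6]
36 t 6.7 [419.5 359.2  35.6] grip 66.0 F [-0.1  0.2  0.3]
```

View pics/s_y3.png

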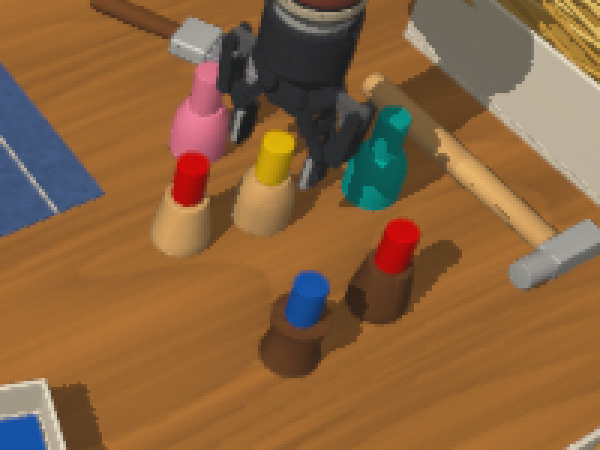

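View pics/w_y3.png

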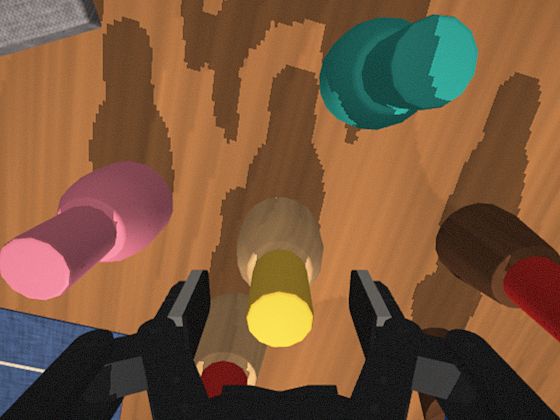

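```bash
python3 - <<'E'
from h import *
p=PICK["yellow"]
move_l([*p,32],speed=60); st("32")
grip(20,30); o=st("closed")
im=get_image("scene"); save(im[90:240,300:500].repeat(3,0).repeat(3,1),"s_y4")
move_l([*p,60],speed=60); st("lift"); save(get_image("wrist"),"w_y4")
im=get_image("scene"); save(im[90:240,300:500].repeat(3,0).repeat(3,1),"s_y5")
E
```

```text
32 t 7.1 [419.6 359.3  31.8] grip 66.0 F [-1.2  0.3 -0.3]
closed t 7.5 [420.1 359.6  32.2] grip 27.0 F [0.5 0.3 1. ]
lift t 8.2 [419.9 359.5  60.4] grip 27.2 F [-0.4  1.1 -0.5]
```

View pics/s_y4.png

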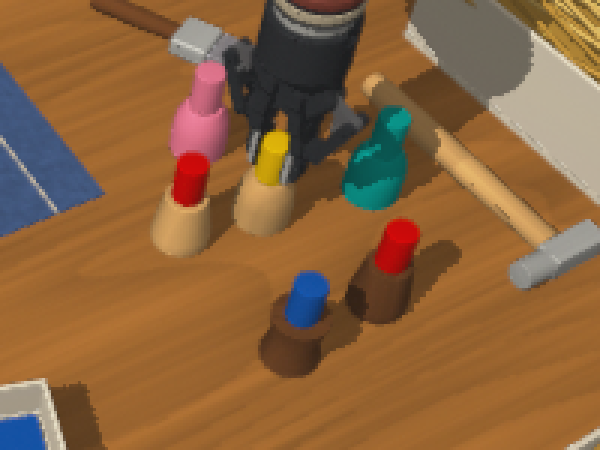

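View pics/s_y5.png

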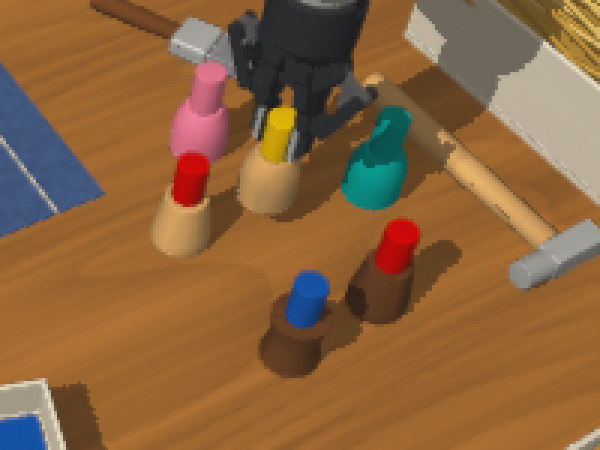

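View pics/w_y4.png

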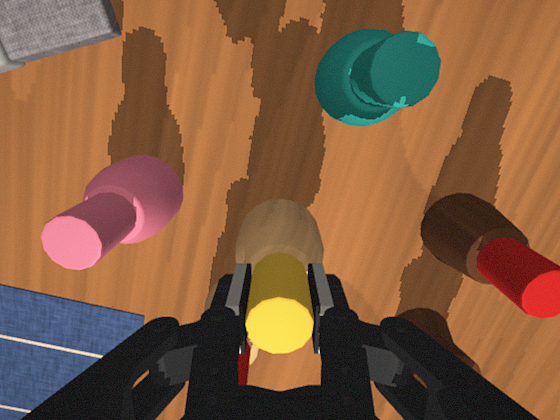

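Yellow is held and lifted upright. Next I'll place it, stepping the last few millimetres on wrist force.

```bash
cat >> h.py <<'E'
ZG=32
def lift(k,z=175): move_l([*PICK[k],z],speed=200); return st("lifted "+k)
def pick(k):
    p=PICK[k]; grip(66,30); goto([*p,165],down(PY[k])); move_l([*p,ZG],speed=150); st("at "+k)
    grip(20,30); st("closed"); return lift(k)
def place(k,check=True):
    p=PAD[k]; goto([*p,175],down(TY)); move_l([*p,52],speed=150); wait(.15)
    f0=get_obs()["wrist_force"][2]
    z=ZG+8+4
    while z>ZG+4:
        move_l([*p,z],speed=40); wait(.1); f=get_obs()["wrist_force"][2]-f0
        if abs(f)>3: break
        z-=1
    o=st(f"down z={z} dF={f:.1f}")
    return o
def release(k):
    p=PAD[k]; grip(56); move_l([*p,120],speed=150); return st("released "+k)
E
python3 - <<'E'
from h import *
lift("yellow"); place("yellow")
save(get_image("scene")[190:320,220:360].repeat(4,0).repeat(4,1),"s_p1"); save(get_image("wrist"),"w_p1")
E
```

```text
lifted yellow t 9.0 [419.  358.8 173.7] grip 26.9 F [ 0.3 -0.3 -1.2]
down z=39 dF=6.0 t 14.0 [592.2 -69.6  40.2] grip 27.1 F [-2.1  0.7  4.5]
```

View pics/s_p1.png

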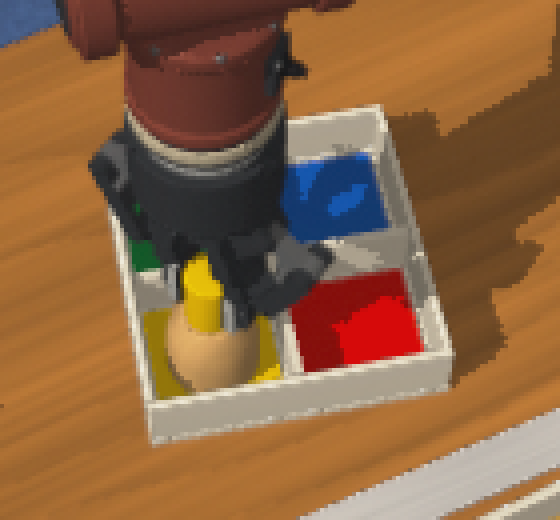

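View pics/w_p1.png

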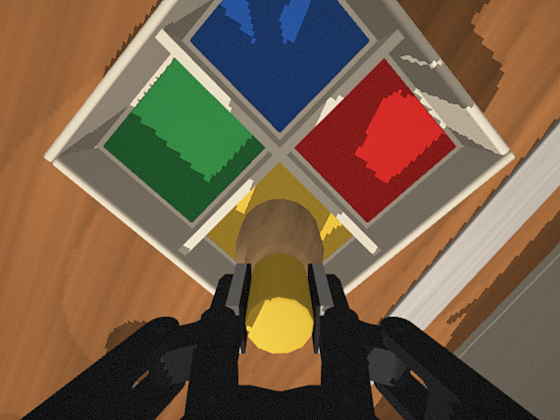

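Contact came at z≈40 as expected, and yellow stands centred on its pad. Release, then pick red.

```bash
python3 - <<'E'
from h import *
release("yellow"); move_l([*PAD["yellow"],175],speed=250)
pick("red")
s=get_image("scene"); save(cv2.resize(s,None,fx=1.4,fy=1.4),"s_r1")
E
```

```text
released yellow t 15.2 [591.2 -69.4 119.4] grip 55.9 F [-1.2  0.4 -1.2]
at red t 18.3 [407.6 283.2  32.9] grip 66.0 F [-0.2 -0.1  0.1]
closed t 18.8 [407.1 283.2  32.9] grip 27.1 F [-1.8 -0.9  4.8]
lifted red t 19.6 [405.3 282.2 173.3] grip 27.5 F [ 0.9 -0.7 -1.9]
```

View pics/s_r1.png

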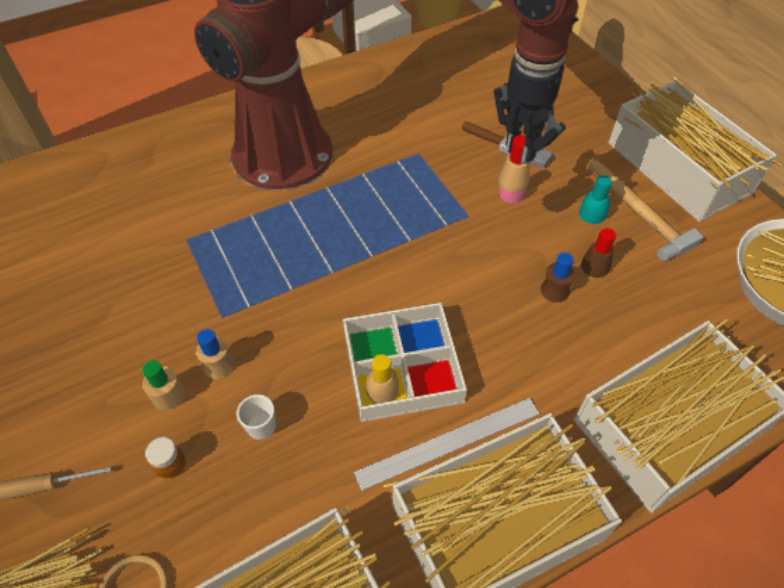

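Yellow stands in its cell. Red is held, upright, with pink behind it still standing. Now I'll place red and fetch blue, the nearer of the other two.

```bash
python3 - <<'E'
from h import *
place("red")
s=get_image("scene"); save(s[190:320,220:360].repeat(4,0).repeat(4,1),"s_r2")
E
```

```text
down z=40 dF=7.7 t 23.9 [615.3   8.   41. ] grip 27.6 F [-2.6 -0.5  6.2]
```

View pics/s_r2.png

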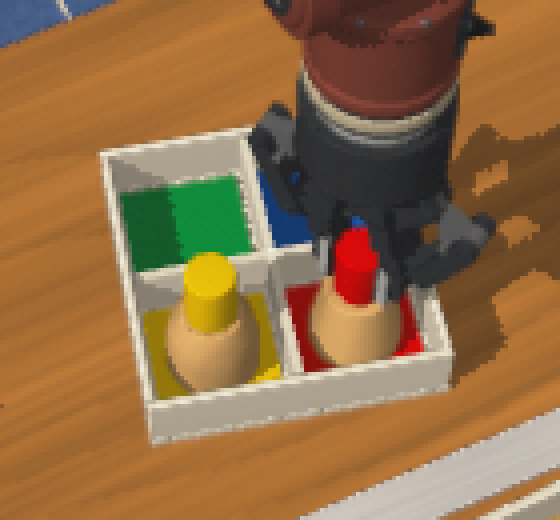

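```bash
python3 - <<'E'
from h import *
release("red"); move_l([*PAD["red"],175],speed=250)
pick("blue")
s=get_image("scene"); save(cv2.resize(s,None,fx=1.4,fy=1.4),"s_b1")
place("blue")
s=get_image("scene"); save(s[190:320,220:360].repeat(4,0).repeat(4,1),"s_b2")
E
```

```text
released red t 25.1 [614.4   8.2 119.3] grip 56.1 F [-0.5  0.3  0.1]
at blue t 28.1 [ 422.4 -285.6   32.9] grip 66.2 F [ 0.4 -0.3  0.7]
closed t 28.5 [ 422.  -285.6   33. ] grip 27.2 F [0.2 0.7 4.2]
lifted blue t 29.4 [ 420.5 -284.1  173.3] grip 27.1 F [ 0.5 -0.1 -1.8]
down z=40 dF=6.1 t 33.6 [537.5  31.2  41. ] grip 27.3 F [-2.3 -0.2  5.7]
```

View pics/s_b1.png

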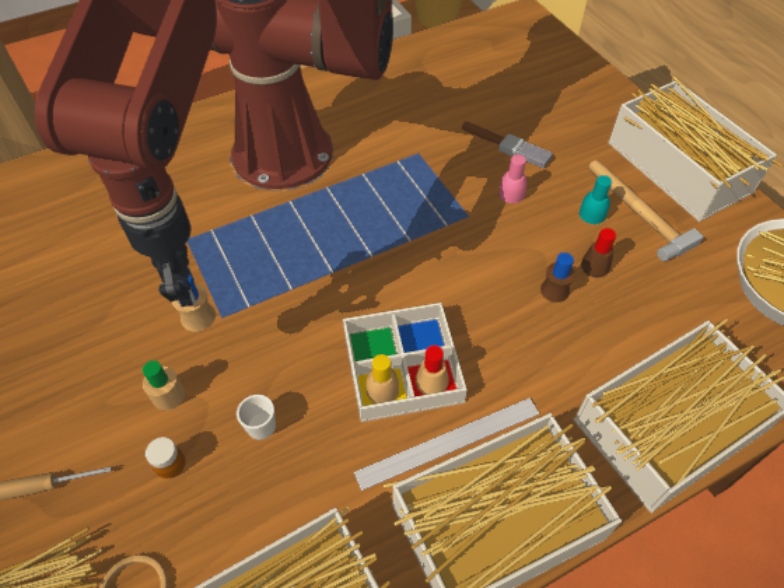

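View pics/s_b2.png

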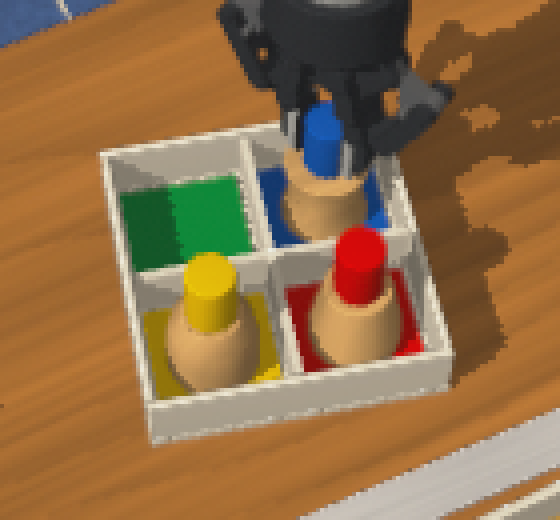

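Blue sits on the blue pad, and the others stand upright. Green next.

```bash
python3 - <<'E'
from h import *
release("blue"); move_l([*PAD["blue"],175],speed=250)
pick("green")
s=get_image("scene"); save(cv2.resize(s,None,fx=1.4,fy=1.4),"s_g1")
place("green")
s=get_image("scene"); save(s[190:320,220:360].repeat(4,0).repeat(4,1),"s_g2")
E
```

```text
released blue t 34.8 [536.7  31.3 119.4] grip 56.4 F [-0.9 -0.8 -0.5]
at green t 38.0 [ 438.1 -374.1   33.1] grip 66.3 F [-0.2 -0.   0.9]
closed t 38.4 [ 437.8 -374.    33.1] grip 26.9 F [-1.1  0.8  4.8]
lifted green t 39.3 [ 436.3 -372.4  173.1] grip 27.1 F [-0.3 -0.9 -1.8]
down z=40 dF=6.1 t 43.5 [514.6 -46.4  41.1] grip 27.1 F [-2.  -0.6  5.7]
```

View pics/s_g1.png

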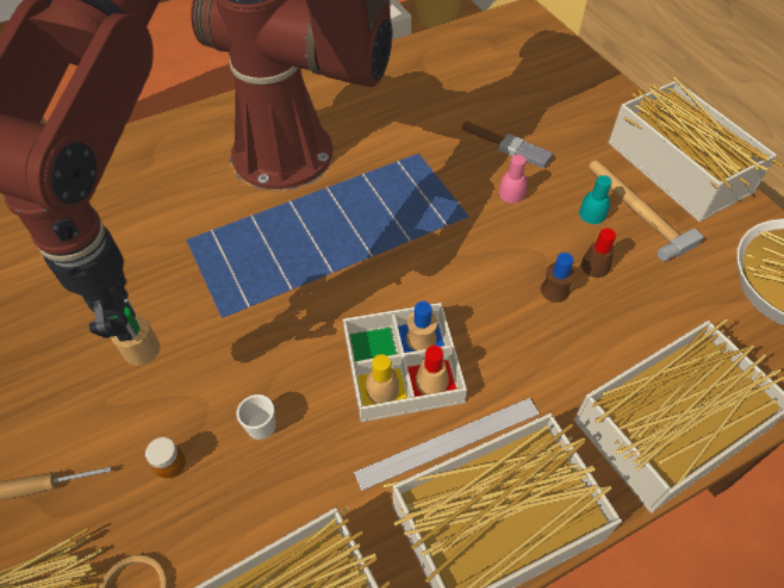

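View pics/s_g2.png

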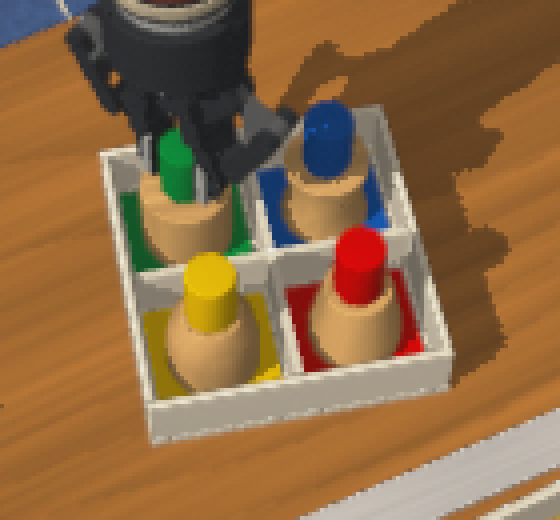

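```bash
python3 - <<'E'
from h import *
release("green"); move_l([*PAD["green"],200],speed=250)
goto([430,-300,230],down(-30)); wait(.3)
C={n:get_calibration(n) for n in("scene","top")}
I={n:get_image(n) for n in C}; st("end")
HUE["green"]=[(40,88)]
for k,p in {**PAD,"dred":(546.4,389),"dblue":(556.8,292.1)}.items():
    z=80 if k in PAD else 72; col=k if k in HUE else k[1:]; rs=[]
    for n in C:
        e=proj(C[n],[*p,z]); b=[x[0] for x in blobs(colmask(I[n],col,110,40)) if np.linalg.norm(x[0]-e)<9 and x[1][4]<300]
        print(k,n,"expect",e.round(1),[x.tolist() for x in b])
        if b: rs.append(ray(C[n],b[0]))
    if len(rs)==2: X,e=tri(rs); print("   at",X.round(1),"pad off",(X[:2]-p).round(1),np.round(e,1))
save(cv2.resize(I["scene"],None,fx=1.4,fy=1.4),"s_end"); save(cv2.resize(I["top"][100:320,60:360],None,fx=2.5,fy=2.5),"t_end")
E
```

```text
released green t 44.7 [513.6 -46.2 119.4] grip 56.1 F [ 0.5 -0.1 -0.8]
end t 46.6 [ 430.4 -299.4  230. ] grip 55.9 F [ 0.3 -0.3  0.3]
red scene expect [310.1 256. ] []
red top expect [283.9 157.7] []
yellow scene expect [272.5 262.6] [[272.05, 262.42]]
yellow top expect [314.4 166.7] []
green scene expect [265.7 230.9] [[265.45, 230.56]]
green top expect [305.5 197.1] [[302.36, 200.89], [305.33, 196.95]]
   at [505.1 -40.8  65.3] pad off [-9.1  5.5] [1.9 1.9]
blue scene expect [301.7 224.8] [[301.43, 224.15]]
blue top expect [274.9 188.1] [[274.45, 187.97]]
   at [537.   31.7  82. ] pad off [-0.3  0.4] [0.8 0.8]
dred scene expect [432.1 171.7] [[431.87, 171.83]]
dred top expect [133.9 184.9] [[133.73, 184.84]]
   at [546.3 389.2  71.4] pad off [-0.1  0.2] [0.5 0.5]
dblue scene expect [402.1 189.5] [[401.85, 189.44]]
dblue top expect [172.3 180.8] [[171.99, 180.72]]
   at [556.7 292.3  72.1] pad off [-0.1  0.2] [0.7 0.7]
```

View pics/s_end.png

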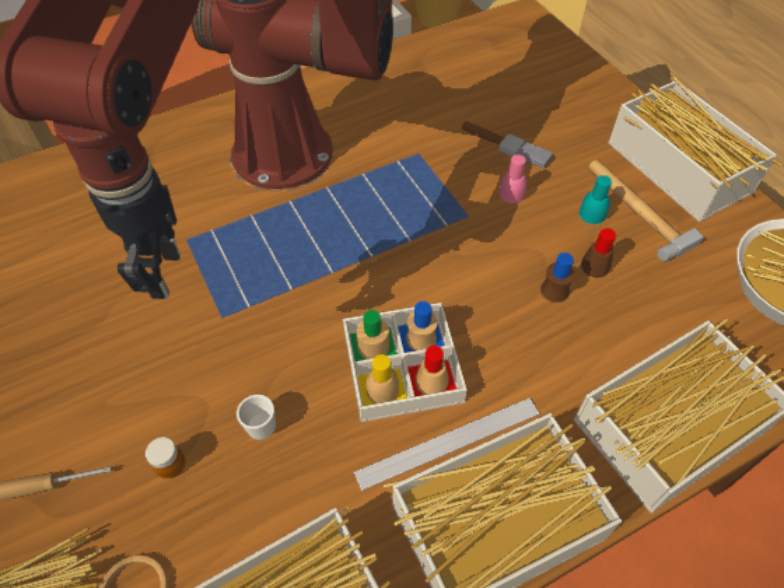

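View pics/t_end.png

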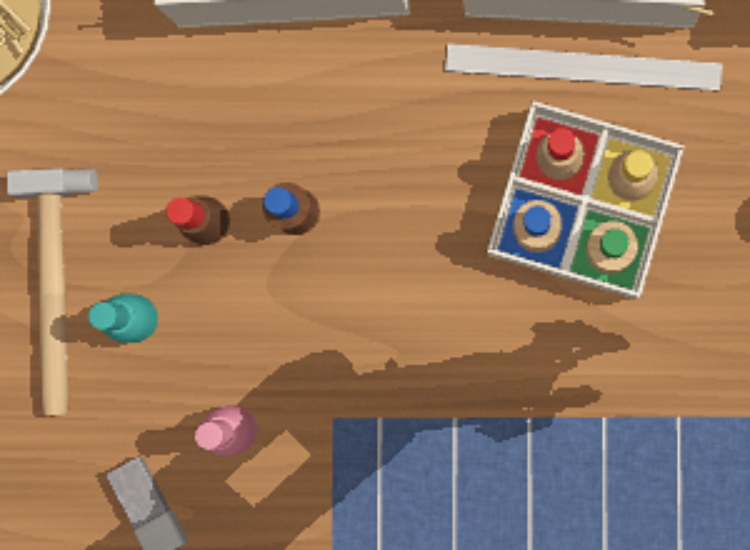

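All four light moulds stand upright on their own pads, and the dark, pink and turquoise ones haven't moved. The 9 mm "offset" for green came from the code picking up the pad's own blob at (302,201). The knob blob at (305.3,197.0) is within 0.3 px of where it should be.

```bash
python3 -c "
from station import *
print(get_obs()['t']); print(sign_off())"
```

```text
46.5917
the job is handed in; nothing more can be done
None
```

I packed all four light-wood moulds (yellow, red, blue, green), each upright on the pad matching its knob, and handed the job in at t ≈ 46.6 s of the 99 s allowed.

**Last checks:**
- **Blue:** triangulated within 0.5 mm of its pad centre.
- **Green:** its knob was within 0.5 px of the expected position in both camera views. The automatic triangulation first gave a 9 mm offset because it picked up the pad's colour instead of the knob.
- **Yellow:** matched within 0.5 px in the scene view. The automatic check found no knob in the top view, but the picture shows it standing in its cell.
- **Red:** the automatic check found its knob in neither view, so this rests on the two final pictures. Both show it upright in the red cell.
- **Dark look-alikes:** both were within 0.3 mm of where they started. The pink and turquoise ones still stand in the final pictures.
- **Forces:** the largest wrist-force reading I logged was about 7 N, when setting moulds down. I sampled it at steps rather than continuously.

**A mismatch with the description:** in both the wrist and scene pictures, the fingertips sit about 27 mm behind the reported TCP, instead of at it. I found this before the first grasp and gripped with the TCP at z = 32 mm instead of the planned 58 mm. The later set-downs touched the pads where that height predicted.

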